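# Seat the paddle rotor in the mill coupling and hold it down

## Task

First swing the bench mill's round plate by its black upright post, anticlockwise seen from above, until it is against its stop, so that the cross-slotted socket comes out from under the metal guard. Then take the rotor with the flat paddle out of the white stand, turn it until the four splines of its stem mesh with the cross slots, and slide it home against the spring until its collar sits on the socket. Leave the other things alone and finish while still holding the rotor pressed fully down, because the spring lifts it as soon as it is let go.

Things in the scene. Friction and masses are not known exactly. Their poses are not given: they have to be found in the camera images.
- swivel (a joint): Angle of the round aluminium plate (208 mm wide, top 28 mm above the bench) on the fixed grey mill base (236 mm wide, 18 high). 0 = socket deep under the guard; grows anticlockwise from above to the stop at 1.75 rad, where it must go; starts at 0 to 0.35. Friction 0.25 N m (about 3 N at the post); stays where it is left
- pivot (a point): Point on the turning axis of the plate, at its top, 28 mm above the bench; z up. Its x axis, fixed to the base, points at the middle of the aluminium guard: an upright sheet behind the plate with a flat roof, 70 to 73 mm above the bench, over x = 40 to 115, y = -85 to 85 mm from this point; the rest of the plate is open
- post_top (a point): Centre of the top of the black upright round post on the swivel plate, 16 mm in diameter, standing 48 mm above the plate (top 76 mm above the bench), 80 mm from the turning axis; moves with the plate and is always clear of the guard. Its foot is a flange of 28 mm, 4 mm high
- socket_mouth (a point): Centre of the mouth (top face, 58 mm above the bench) of the square steel socket, 46 x 46 mm and 30 mm high, on the swivel plate, 60 mm from the turning axis; moves with the plate. The cross of two slots, each 9 mm wide and 27 mm long, lies along its x axis (pointing away from the turning axis) and its y axis; z up
- plunger (a joint): Travel of the spring plunger in the bottom of the socket, in m: 0 = up, its top 16 mm below the mouth; grows as it is pressed down. 3 N to start it, 600 N/m; with the rotor fully home it stands at 0.008 and pushes up with 8 N; its own end is at 0.011
- rotor_stand: Fixed white plastic block 64 x 164 x 40 mm with two round bores 29 mm wide and 30 mm deep, on its y axis at y = -45 and +45 mm; origin at the centre of its underside, x across the block, z up. The paddle rotor stands in one bore, the pin rotor in the other, either way round
- paddle_rotor: Steel rotor to fit, 0.12 kg. Origin on its axis at the underside of its collar (40 mm wide, 6 thick; rests on the stand), z up. Above: neck 16 mm wide to z 18 mm, flat paddle from z 18 to 52 mm, 46 mm long in x, 12 thick in y (grip across it). Below: stem 24 mm long, a cross of two splines along x and y, 24 mm wide, 6 thick, tapered over the last 9 mm to 18 x 1.6; meshes in any of 4 quarter turns
- pin_rotor: Another rotor that stays in the stand: same collar, round pin stem of 20 mm, and on top a round disc 38 mm across with a knob of 20 mm, 40 mm above its origin, which is at the underside of its collar
- dropper_bottle: Bystander: amber dropper bottle, 36 mm across, 97 mm tall, origin under its centre
- beaker: Bystander: small glass beaker, 58 mm across, 68 mm tall, origin under its centre
- covers: Bystander: small white box of cover slips, 32 x 32 x 19 mm, origin under its centre
Things that resemble listed ones, but are neither listed nor needed, are in the scene too. Leave any blue or yellow look-alike of the paddle_rotor alone.

How it is judged:
By the outcome, as a careful person would: the job done as asked, in the order asked, and still so for the second after the job is handed in, while the arm keeps its last pose, push and grip.
It also fails if it takes over 54 s, if anything falls off the work surface, if the arm or the gripper's body presses on something with over 40 N, if the wrist force passes 120 N, or if a joint passes its speed limit or range.

## Robot

A 7-joint arm with a two-finger parallel gripper is mounted at the origin on a cart in front of the work surface, level with it; the furniture and walls round the work are solid. World frame = base frame: x ahead of the robot, y to its left, z up, the work surface at z = 0. Lengths are in m, angles in rad, forces in N, time in s.
With the tool pointing down it reaches from about 0.4 to 0.9 m from the base axis. Payload 5.5 kg.
Tool frame: the origin (TCP) lies at the very end of the fingers, on their centre line; the grasp point (between the pads) lies 19 mm behind it; x points along the fingers, y is the direction in which the jaws open and shut, and the axes are right-handed (so a half turn about x gives the same grasp; the last joint's range is limited). The gripper opens to 85 mm and grips with 20 to 120 N. Pads are 22 mm wide; open, the fingers measure 114 mm over their backs; the gripper's body (76 mm by 85 mm) begins 54 mm behind the grasp point. The pads swing forward as they close: fully open they stand 13 mm farther back than shut.
Start: joints at [-1.055, 0.501, -0.427, 1.55, 0.221, 1.138, -0.21], TCP at [0.163, 0.629, 0.231] pointing down, gripper open.
Joint ranges: [-2.88, 2.88], [-0.31, 2.03], [-1.54, 1.56], [0.2, 2.42], [-1.41, 4.55], [0.19, 2.02], [-2.57, 2.57]. Speed limits (rad/s): [2.57, 2.57, 3.14, 3.14, 3.14, 3.14, 3.14].

## Interface

Orientations are given as a unit quaternion [w, x, y, z].
In Python, from rig import ctrl gives the robot as it stands.
- The arm moves only by the tool play_rows, never from a script. Its argument "moves" is a list of rows, each an object with "gripper": the finger opening in m, from 0 to 0.0854; "offset": the shift along the world's x, y, z in m, a list of three; "turn": the turn, a rotation vector about the world's x, y, z in degrees, a list of three. In form: [{"gripper": gripper, "offset": [dx, dy, dz], "turn": [wx, wy, wz]}, ...]. A call has 1 to 20 rows; each row is the pose to reach, as a shift and turn from the pose commanded when the call began; what a row does not reach only later rows make up. A row lasts 1/8 s, in which the tool goes at most 62.5 mm and 10.7 degrees, less where a joint would pass 70% of its speed; a pose out of reach is approached as far as the arm can. A call with a gripper value outside its range is refused whole. The fingers move at their own pace and stop on an object; "force" is the grip in N (left out, the last holds). Time passes only in rows, so rows that repeat a pose let the fingers close. It gives the time, the measured TCP pose, the force and the opening at its end, in the units of the state.
- ctrl.state(): the state, without advancing time (a new reading comes with each control period).
- ctrl.camera(name): name is "scene" or "top" or "wrist"; returns (picture, depth): 384x512x3 uint8, red, green, blue; 384x512 float32, m along the optical axis (not along the pixel's ray), 0 where there is no reading.
- ctrl.calibration(name): a dict with "intrinsics" (3x3 intrinsics, pixels), "dist" ([k1, k2, p1, p2, k3] as OpenCV has them; the pictures are not rectified), "T" (4x4, takes a point from camera to world coordinates); the wrist camera has in their place "tool_from_camera" (4x4, takes a point from camera to tool coordinates, whose origin is the TCP and whose axes are the tool frame's). Camera axes: x right, y down, z forward; pixel columns grow to the right and rows downward; lengths in m; the calibration is good to about 2 mm. A picture is of the moment at which its call begins: read the wrist's pose just before it. calibration takes no time and is no camera call.
- ctrl.hand_in(): hands the job in, once; it reports no verdict.
The state is a dict: "t": time; "qpos": joint angles; "qvel": joint speeds; "effort": joint torques, N m; "eef_pos": TCP position; "tool_rot": TCP orientation; "contact_force": force on the tool from outside, world axes, zero at the start; "wrist_torque": the same for the moment, N m; "gripper_width": finger opening in m.
Only numpy, scipy, OpenCV 4.12 (cv2) and the standard library are available. Lean on these libraries where they do the work, as an engineer would, in place of code of your own. Each camera call takes 0.05 s, during which the arm holds its last target.

## Working session

There is one attempt and no reset: what is moved stays moved. The work goes in short steps, Python scripts to look and compute and a tool call to move; the robot and the scene stay as the last step left them, time stands still between calls to the robot, and variables do not carry over. Pictures are saved under pics/ and viewed, and the job is handed in when it is done.

Besides the shell and the picture viewer there is one more tool, called after "Call:" as name([rows], argument=value, ...), one row to a line, values as JSON. play_rows: Moves the arm, as the interface text tells. Its arguments: {"type":"object","properties":{"moves":{"type":"array"},"force":{"type":"number"}},"required":["moves"]}

```bash
ls; mkdir -p pics
cat > h.py <<'E'
import numpy as np, cv2
from rig import ctrl
def save(name,img): cv2.imwrite('pics/'+name+'.png',cv2.cvtColor(img,cv2.COLOR_RGB2BGR))
E
python3 - <<'E'
from h import *
s=ctrl.state(); print(s)
for n in ['scene','top','wrist']:
    c=ctrl.calibration(n); print(n,{k:np.round(v,4).tolist() for k,v in c.items()})
for n in ['scene','top']:
    p,d=ctrl.camera(n); save(n+'0',p); np.save(n+'0d.npy',d); np.save(n+'0.npy',p)
E
```

```text
pics
{'t': 0.0, 'qpos': array([-1.05481207,  0.50186704, -0.42682413,  1.5515156 ,  0.22079225,
        1.13824172, -0.21032887]), 'qvel': array([ 2.39752947e-04,  2.49747680e-04, -4.46451843e-05, -3.69174874e-05,
        1.09554165e-07, -4.01629879e-04, -1.12893853e-03]), 'effort': array([-1.25034326e-04, -5.69506073e+01, -5.81595093e+00, -2.80940902e+01,
        1.07893447e-02,  1.19673190e-02, -1.48408475e-05]), 'eef_pos': array([0.16240164, 0.62864886, 0.2302229 ]), 'tool_rot': array([ 0.70134671,  0.0884257 ,  0.70159095, -0.08979879]), 'contact_force': array([ 0.91547328, -0.3704669 , -0.20490291]), 'wrist_torque': array([ 0.04082589, -0.0507727 , -0.03366169]), 'gripper_width': 0.08551709256004067}
scene {'intrinsics': [[446.2967, 0.0, 262.7901], [0.0, 446.2967, 190.7949], [0.0, 0.0, 1.0]], 'dist': [0.0389, 0.0, 0.0, 0.0, 0.0], 'T': [[-0.8598, -0.369, 0.353, 0.0562], [-0.5104, 0.6419, -0.5722, 0.7731], [-0.0155, -0.6722, -0.7402, 1.0842], [0.0, 0.0, 0.0, 1.0]]}
top {'intrinsics': [[408.7541, 0.0, 260.8539], [0.0, 408.7541, 193.7429], [0.0, 0.0, 1.0]], 'dist': [-0.0419, 0.0, 0.0, 0.0, 0.0], 'T': [[-0.0032, -0.9987, 0.0508, 0.4711], [-1.0, 0.0033, 0.0017, 0.0274], [-0.0019, -0.0508, -0.9987, 1.5488], [0.0, 0.0, 0.0, 1.0]]}
wrist {'intrinsics': [[298.5902, 0.0, 255.6365], [0.0, 298.5902, 191.4974], [0.0, 0.0, 1.0]], 'dist': [-0.006, 0.0, 0.0, 0.0, 0.0], 'tool_from_camera': [[0.0011, -0.2586, 0.966, -0.143], [1.0, 0.0003, -0.001, 0.0007], [-0.0001, 0.966, 0.2586, -0.0649], [0.0, 0.0, 0.0, 1.0]]}
```

View pics/scene0.png

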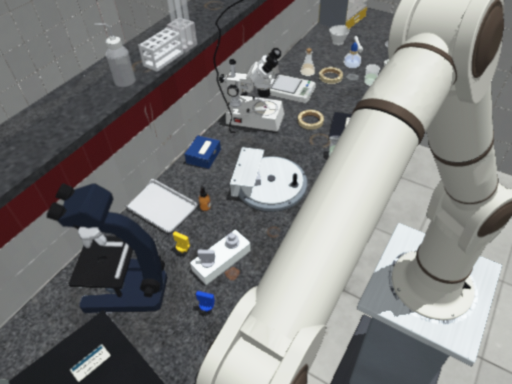

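View pics/top0.png

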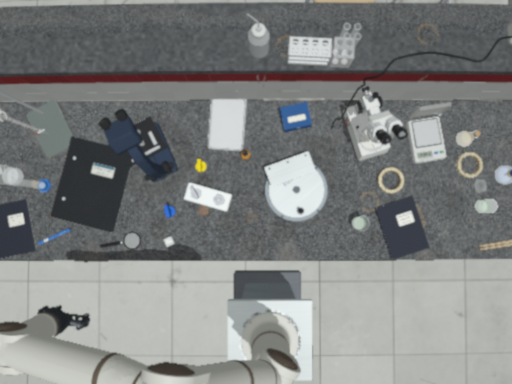

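The top view shows the mill at about (296,190), with the guard at its upper left (290,168) and the black post at (299,210). The white stand is at (208,196), with yellow (201,166) and blue (169,211) look-alikes. I'll enlarge these.

Run:
```python
from h import *
p=np.load('top0.npy'); s=np.load('scene0.npy')
save('topc',cv2.resize(p[140:240,150:340],None,fx=4,fy=4,interpolation=cv2.INTER_CUBIC))
save('scenec',cv2.resize(s[140:320,160:320],None,fx=3.3,fy=3.3,interpolation=cv2.INTER_CUBIC))
```

```text
(no output)
```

View pics/topc.png

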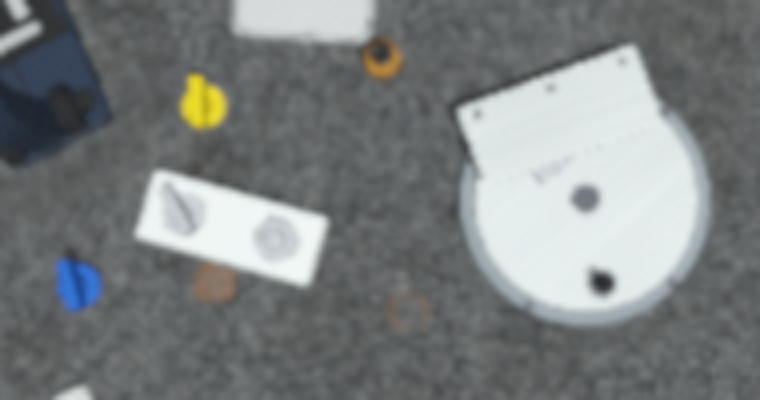

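View pics/scenec.png

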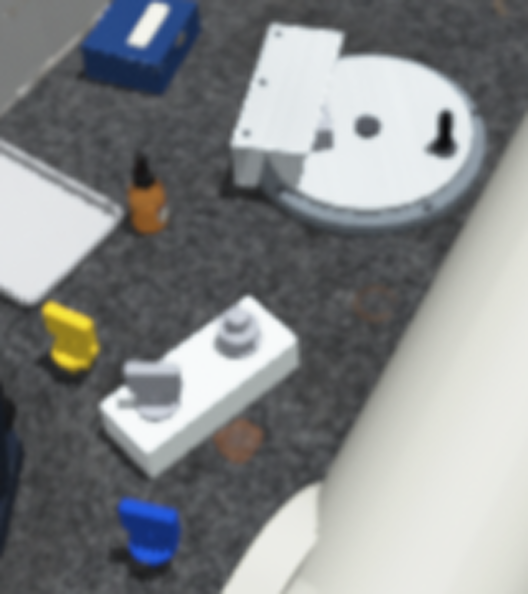

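The only grey rotor with a flat paddle is at top pixel (195,192), in the far-left end of the white stand. The pin rotor is at (219,200), and the blue and yellow rotors are decoys. Next I'll cast rays to get coarse positions.

```bash
cat >> h.py <<'E'
from scipy.spatial.transform import Rotation as R
def tool_T(s):
    q=s['tool_rot']; T=np.eye(4); T[:3,:3]=R.from_quat([q[1],q[2],q[3],q[0]]).as_matrix(); T[:3,3]=s['eef_pos']; return T
def camT(name,s=None):
    c=ctrl.calibration(name)
    return c['T'] if name!='wrist' else tool_T(s)@c['tool_from_camera']
def ray(name,px,z,s=None):
    c=ctrl.calibration(name); T=camT(name,s)
    u=cv2.undistortPoints(np.array(px,float).reshape(-1,1,2),np.array(c['intrinsics']),np.array(c['dist'])).reshape(-1,2)
    d=np.c_[u,np.ones(len(u))]@T[:3,:3].T
    k=(z-T[2,3])/d[:,2]
    return T[:3,3]+d*k[:,None]
def proj(name,P,s=None):
    c=ctrl.calibration(name); T=np.linalg.inv(camT(name,s))
    r=cv2.projectPoints(np.array(P,float).reshape(-1,3),cv2.Rodrigues(T[:3,:3])[0],T[:3,3],np.array(c['intrinsics']),np.array(c['dist']))[0]
    return r.reshape(-1,2)
E
python3 - <<'E'
from h import *
f=lambda x,y:(150+x/4-.375,140+y/4-.375)
def pr(n,pts,z): print(n,np.round(ray('top',[f(*q) for q in pts],z),3).tolist())
pr('stand corners',[(157,170),(329,214),(310,287),(135,238)],.04)
pr('rotors',[(181,205),(277,238)],.046)
pr('post',[(600,280)],.076); pr('pivot',[(585,198)],.028)
pr('guard',[(457,106),(635,45),(660,105),(480,180)],.073)
s=ctrl.state(); T=tool_T(s); print(np.round(T,3).tolist()); print(np.round(camT('wrist',s),3).tolist())
E
```

```text
stand corners [[0.592, 0.297, 0.04], [0.551, 0.137, 0.04], [0.483, 0.155, 0.04], [0.529, 0.317, 0.04]]
rotors [[0.559, 0.273, 0.046], [0.528, 0.185, 0.046]]
post [[0.488, -0.11, 0.076]]
pivot [[0.565, -0.101, 0.028]]
guard [[0.647, 0.019, 0.073], [0.702, -0.143, 0.073], [0.647, -0.166, 0.073], [0.579, -0.002, 0.073]]
[[-0.001, 0.25, 0.968, 0.162], [-0.002, 0.968, -0.25, 0.629], [-1.0, -0.002, -0.0, 0.23], [0.0, 0.0, 0.0, 1.0]]
[[0.25, 0.936, 0.25, 0.1], [0.968, -0.241, -0.067, 0.646], [-0.003, 0.259, -0.966, 0.373], [0.0, 0.0, 0.0, 1.0]]
```

Call:
play_rows([
  {"gripper":0.0854,"offset":[0.04,-0.05,0],"turn":[0,0,0]},
  {"gripper":0.0854,"offset":[0.08,-0.1,0],"turn":[0,0,0]},
  {"gripper":0.0854,"offset":[0.12,-0.15,0.01],"turn":[0,0,0]},
  {"gripper":0.0854,"offset":[0.16,-0.2,0.02],"turn":[0,0,0]},
  {"gripper":0.0854,"offset":[0.2,-0.25,0.02],"turn":[0,0,0]},
  {"gripper":0.0854,"offset":[0.24,-0.3,0.02],"turn":[0,0,0]},
  {"gripper":0.0854,"offset":[0.28,-0.35,0.02],"turn":[0,0,0]},
  {"gripper":0.0854,"offset":[0.32,-0.38,0.02],"turn":[0,0,0]},
  {"gripper":0.0854,"offset":[0.35,-0.41,0.02],"turn":[0,0,0]},
  {"gripper":0.0854,"offset":[0.35,-0.41,0.02],"turn":[0,0,0]},
  {"gripper":0.0854,"offset":[0.35,-0.41,0.02],"turn":[0,0,0]},
  {"gripper":0.0854,"offset":[0.35,-0.41,0.02],"turn":[0,0,0]},
])

```text
t: 1.6
eef_pos: [0.5114, 0.2208, 0.2512]
tool_rot: [0.701, 0.088, 0.702, -0.088]
contact_force: [0.5, 0.2, -0.3]
gripper_width: 0.0853
```

```bash
cat >> h.py <<'E'
import pickle
def wshot(name):
    s=ctrl.state(); p,d=ctrl.camera('wrist'); save(name,p); pickle.dump((s,p,d),open(name+'.pkl','wb')); print(s['t'],np.round(s['eef_pos'],4),np.round(tool_T(s)[:3,:3],3).tolist()); return s,p,d
E
python3 -c "
from h import *
wshot('w1')"
```

```text
1.6 [0.5114 0.2208 0.2512] [[-0.001, 0.248, 0.969], [0.0, 0.969, -0.248], [-1.0, 0.0, -0.001]]
```

View pics/w1.png

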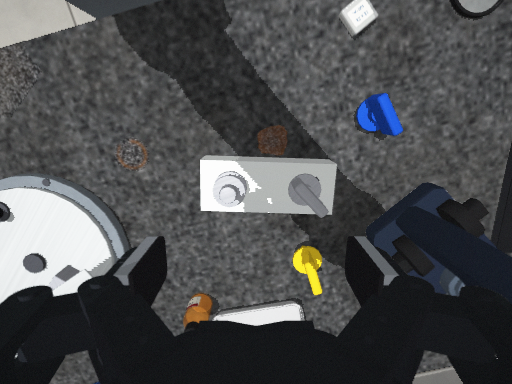

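Run:
```python
from h import *
s,p,d=pickle.load(open('w1.pkl','rb'))
save('w1c',cv2.resize(p[140:240,190:350],None,fx=5,fy=5,interpolation=cv2.INTER_CUBIC))
hsv=cv2.cvtColor(p,cv2.COLOR_RGB2HSV)
print(d[190,240],d[165,330],d[205,318])
```

```text
0.34085506 0.35756543 0.31556255
```

View pics/w1c.png

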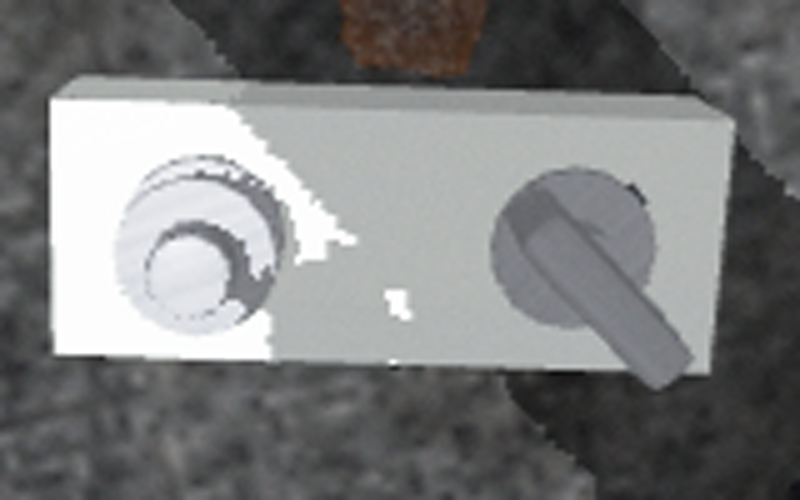

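Run:
```python
from h import *
s,p,d=pickle.load(open('w1.pkl','rb'))
f=lambda pts:[(190+x/5-.4,140+y/5-.4) for x,y in pts]
c=ray('wrist',f([(50,98),(733,120),(711,374),(53,354)]),.04,s); print(np.round(c,4).tolist())
ctr=c.mean(0); e=c[1]-c[0]+c[2]-c[3]; e/=np.linalg.norm(e); print('stand',ctr,np.linalg.norm(c[1]-c[0]),np.linalg.norm(c[2]-c[1]),np.degrees(np.arctan2(e[1],e[0])))
print('bores',ctr+e*.045,ctr-e*.045)
print('collar',ray('wrist',f([(573,248),(491,248),(655,248)]),.046,s))
t=ray('wrist',f([(527,232),(560,212),(693,355),(657,388)]),.092,s);print('paddle',t,t.mean(0))
for a,b in((0,3),(1,2),(0,1),(3,2)):
  v=t[b]-t[a];print(np.linalg.norm(v),np.degrees(np.arctan2(v[1],v[0])))
```

```text
[[0.4851, 0.1588, 0.04], [0.5307, 0.3159, 0.04], [0.5928, 0.299, 0.04], [0.5469, 0.1406, 0.04]]
stand [0.53885865 0.22859742 0.04      ] 0.1635540206191217 0.06433888615942432 73.83499133332529
bores [0.55138686 0.2718183  0.04      ] [0.52633045 0.18537655 0.04      ]
collar [[0.55047646 0.27160717 0.046     ]
 [0.54558987 0.25246028 0.046     ]
 [0.55536406 0.29075848 0.046     ]]
paddle [[0.53129905 0.25851833 0.092     ]
 [0.52881168 0.26608224 0.092     ]
 [0.56645415 0.287028   0.092     ]
 [0.57188121 0.27815083 0.092     ]] [0.54961152 0.27244485 0.092     ]
0.045081550751046834 25.816375115021415
0.04307759996382897 29.09329304062278
0.007962391133037932 108.20327284095518
0.01040466798531657 121.43953887169491
```

The stand fit gives 163.6 × 64.3 mm, which matches. The paddle axis is at about (0.551, 0.272), with the paddle lying along 26–28°. Now I'll look at the mill.

Call:
play_rows([
  {"gripper":0.0854,"offset":[0,-0.05,0],"turn":[0,0,5]},
  {"gripper":0.0854,"offset":[0,-0.1,0],"turn":[0,0,10]},
  {"gripper":0.0854,"offset":[0,-0.16,0],"turn":[0,0,17]},
  {"gripper":0.0854,"offset":[0,-0.22,0],"turn":[0,0,24]},
  {"gripper":0.0854,"offset":[0,-0.28,0],"turn":[0,0,30]},
  {"gripper":0.0854,"offset":[0,-0.32,0],"turn":[0,0,34]},
  {"gripper":0.0854,"offset":[0,-0.32,0],"turn":[0,0,34]},
  {"gripper":0.0854,"offset":[0,-0.32,0],"turn":[0,0,34]},
])

```text
t: 2.65
eef_pos: [0.5126, -0.099, 0.2514]
tool_rot: [0.697, -0.12, 0.697, 0.121]
contact_force: [1.0, 0.6, -0.9]
gripper_width: 0.0854
```

```bash
python3 -c "
from h import *
wshot('w2')"
```

```text
2.65 [ 0.5126 -0.099   0.2514] [[0.0, -0.335, 0.942], [0.001, 0.942, 0.335], [-1.0, 0.001, 0.0]]
```

View pics/w2.png

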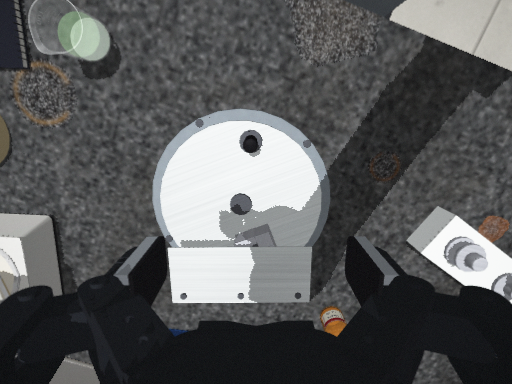

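Run:
```python
from h import *
s,p,d=pickle.load(open('w2.pkl','rb'))
save('w2c',cv2.resize(p[100:310,150:335],None,fx=4,fy=2.85 and 4,interpolation=cv2.INTER_CUBIC)[:600])
# plate bright pixels -> edge
g=ray('wrist',[(167,247),(311,246),(309,302),(174,303)],.073,s);print(np.round(g,4).tolist())
for a,b in((0,1),(1,2),(3,2)):
  v=g[b]-g[a];print(np.linalg.norm(v),np.degrees(np.arctan2(v[1],v[0])))
# base edge by depth: points with height 0.018 (+-4mm)
K=np.array(ctrl.calibration('wrist')['intrinsics'])
v,u=np.mgrid[:384,:512]
dd=np.array(ctrl.calibration('wrist')['dist'])
n=cv2.undistortPoints(np.stack([u,v],-1).reshape(-1,1,2).astype(float),K,dd).reshape(-1,2)
T=camT('wrist',s)
P=(np.c_[n,np.ones(len(n))]*d.reshape(-1,1))@T[:3,:3].T+T[:3,3]
z=P[:,2]
for lo,hi in((.012,.0225),(.024,.032)):
  m=(z>lo)&(z<hi)&(np.hypot(P[:,0]-.565,P[:,1]+.1)<.14); Q=P[m]
  print(lo,m.sum(),np.median(Q[:,2]))
  mask=m.reshape(384,512).astype(np.uint8)*255
  a=np.arctan2(Q[:,1]+.1,Q[:,0]-.565); r=np.hypot(Q[:,0]-.565,Q[:,1]+.1)
  E=[]
  for k in np.arange(-np.pi,np.pi,.06):
    w=(abs(a-k)<.03)
    if w.sum()>5:
      i=np.argmax(np.where(w,r,0)); E.append(Q[i,:2])
  E=np.array(E)
  from scipy.optimize import least_squares
  f=least_squares(lambda q:np.hypot(E[:,0]-q[0],E[:,1]-q[1])-q[2],[.565,-.1,.11],loss='soft_l1',f_scale=.001); print(f.x,len(E))
# post: z>.06 near
m=(z>.07)&(z<.082)&(np.hypot(P[:,0]-.488,P[:,1]+.11)<.04);print('post',m.sum(),P[m].mean(0))
```

```text
[[0.631, -0.167, 0.073], [0.5731, -0.0084, 0.073], [0.6438, 0.0181, 0.073], [0.7013, -0.139, 0.073]]
0.16886639625426944 110.03817536473046
0.07548914025190656 20.49342006376276
0.1672420092828993 110.10077191535453
0.012 3588 0.018313976731972464
[ 0.56428015 -0.10111476  0.11687894] 74
0.024 15699 0.028356693174430847
[ 0.55528221 -0.10405635  0.09637447] 105
post 173 [ 0.48577855 -0.11510031  0.07578458]
```

View pics/w2c.png

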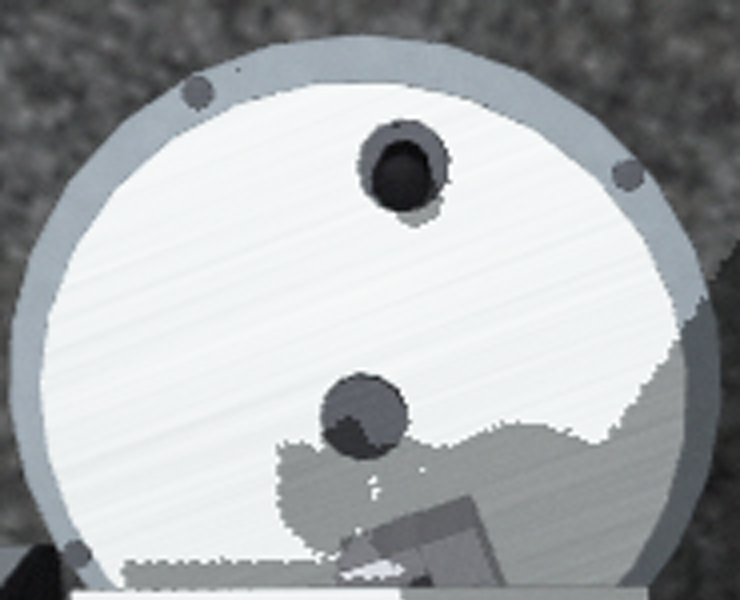

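Post top at (0.486, -0.115), 80 mm from the pivot at (0.5645, -0.1015), which checks out. I'll descend onto the post and grip it.

Call:
play_rows([
  {"gripper":0.06,"offset":[-0.015,-0.01,-0.04],"turn":[0,0,0]},
  {"gripper":0.06,"offset":[-0.027,-0.016,-0.09],"turn":[0,0,0]},
  {"gripper":0.06,"offset":[-0.027,-0.016,-0.14],"turn":[0,0,0]},
  {"gripper":0.06,"offset":[-0.027,-0.016,-0.18],"turn":[0,0,0]},
  {"gripper":0.06,"offset":[-0.027,-0.016,-0.2],"turn":[0,0,0]},
  {"gripper":0.06,"offset":[-0.027,-0.016,-0.209],"turn":[0,0,0]},
  {"gripper":0.06,"offset":[-0.027,-0.016,-0.209],"turn":[0,0,0]},
  {"gripper":0.01,"offset":[-0.027,-0.016,-0.209],"turn":[0,0,0]},
  {"gripper":0.01,"offset":[-0.027,-0.016,-0.209],"turn":[0,0,0]},
  {"gripper":0.01,"offset":[-0.027,-0.016,-0.209],"turn":[0,0,0]},
  {"gripper":0.01,"offset":[-0.027,-0.016,-0.209],"turn":[0,0,0]},
], force=40)

```text
t: 4.08
eef_pos: [0.4859, -0.1165, 0.0433]
tool_rot: [0.697, -0.12, 0.697, 0.12]
contact_force: [-1.0, 0.6, 4.4]
gripper_width: 0.0151
```

Run:
```python
import numpy as np
C=np.array([.5645,-.1015]);r=.0799;a0=np.radians(-170.2)
p=lambda a:C+r*np.array([np.cos(a),np.sin(a)])
for k in range(0,110,6): print(k,np.round(p(a0+np.radians(k))-p(a0),4))
```

```text
0 [0. 0.]
6 [ 0.0019 -0.0082]
12 [ 0.0045 -0.0161]
18 [ 0.0081 -0.0237]
24 [ 0.0123 -0.0308]
30 [ 0.0173 -0.0375]
36 [ 0.023  -0.0437]
42 [ 0.0293 -0.0492]
48 [ 0.0362 -0.054 ]
54 [ 0.0435 -0.0581]
60 [ 0.0511 -0.0614]
66 [ 0.0591 -0.0639]
72 [ 0.0673 -0.0655]
78 [ 0.0757 -0.0662]
84 [ 0.084  -0.0661]
90 [ 0.0923 -0.0651]
96 [ 0.1005 -0.0633]
102 [ 0.1084 -0.0606]
108 [ 0.116  -0.0571]
```

Call:
play_rows([
  {"gripper":0.01,"offset":[0.002,-0.008,0],"turn":[0,0,0]},
  {"gripper":0.01,"offset":[0.0045,-0.016,0],"turn":[0,0,0]},
  {"gripper":0.01,"offset":[0.008,-0.0235,0],"turn":[0,0,0]},
  {"gripper":0.01,"offset":[0.0125,-0.031,0],"turn":[0,0,0]},
  {"gripper":0.01,"offset":[0.0175,-0.0375,0],"turn":[0,0,0]},
  {"gripper":0.01,"offset":[0.023,-0.0435,0],"turn":[0,0,0]},
  {"gripper":0.01,"offset":[0.0295,-0.049,0],"turn":[0,0,0]},
  {"gripper":0.01,"offset":[0.036,-0.054,0],"turn":[0,0,0]},
  {"gripper":0.01,"offset":[0.0435,-0.058,0],"turn":[0,0,0]},
  {"gripper":0.01,"offset":[0.051,-0.0615,0],"turn":[0,0,0]},
  {"gripper":0.01,"offset":[0.059,-0.064,0],"turn":[0,0,0]},
  {"gripper":0.01,"offset":[0.0675,-0.0655,0],"turn":[0,0,0]},
  {"gripper":0.01,"offset":[0.0675,-0.0655,0],"turn":[0,0,0]},
])

```text
t: 5.7
eef_pos: [0.5518, -0.1814, 0.0423]
tool_rot: [0.696, -0.12, 0.698, 0.121]
contact_force: [-4.0, 3.1, 3.4]
gripper_width: 0.0144
```

Call:
play_rows([
  {"gripper":0.01,"offset":[0.004,-0.0005,0],"turn":[0,0,0]},
  {"gripper":0.01,"offset":[0.008,-0.0005,0],"turn":[0,0,0]},
  {"gripper":0.01,"offset":[0.011,-0.0005,0],"turn":[0,0,0]},
  {"gripper":0.01,"offset":[0.014,-0.0005,0],"turn":[0,0,0]},
  {"gripper":0.01,"offset":[0.014,-0.0005,0],"turn":[0,0,0]},
])

```text
t: 6.32
eef_pos: [0.5649, -0.1818, 0.0423]
tool_rot: [0.695, -0.12, 0.698, 0.121]
contact_force: [-6.9, 2.9, 7.6]
gripper_width: 0.0149
```

Call:
play_rows([
  {"gripper":0.01,"offset":[0.002,0,0],"turn":[0,0,0]},
  {"gripper":0.01,"offset":[0.004,0,0],"turn":[0,0,0]},
  {"gripper":0.01,"offset":[0.004,0,0],"turn":[0,0,0]},
])

```text
t: 6.7
eef_pos: [0.5688, -0.1814, 0.0422]
tool_rot: [0.695, -0.12, 0.698, 0.121]
contact_force: [-7.4, 3.7, 6.5]
gripper_width: 0.0149
```

Call:
play_rows([
  {"gripper":0.01,"offset":[0.002,0.0005,0],"turn":[0,0,0]},
  {"gripper":0.01,"offset":[0.004,0.001,0],"turn":[0,0,0]},
  {"gripper":0.01,"offset":[0.006,0.001,0],"turn":[0,0,0]},
  {"gripper":0.01,"offset":[0.006,0.001,0],"turn":[0,0,0]},
])

```text
t: 7.2
eef_pos: [0.5754, -0.1805, 0.0422]
tool_rot: [0.696, -0.119, 0.698, 0.121]
contact_force: [-4.6, 3.6, 4.0]
gripper_width: 0.0148
```

Call:
play_rows([
  {"gripper":0.01,"offset":[0.002,0.0005,0],"turn":[0,0,0]},
  {"gripper":0.01,"offset":[0.004,0.001,0],"turn":[0,0,0]},
  {"gripper":0.01,"offset":[0.006,0.0015,0],"turn":[0,0,0]},
  {"gripper":0.01,"offset":[0.006,0.0015,0],"turn":[0,0,0]},
])

```text
t: 7.7
eef_pos: [0.5773, -0.1802, 0.0422]
tool_rot: [0.693, -0.119, 0.701, 0.121]
contact_force: [-16.2, 1.6, 14.6]
gripper_width: 0.0145
```

Call:
play_rows([
  {"gripper":0.01,"offset":[0.002,0.0005,0],"turn":[0,0,0]},
  {"gripper":0.01,"offset":[0.002,0.0005,0],"turn":[0,0,0]},
])

```text
t: 7.95
eef_pos: [0.5776, -0.1801, 0.0421]
tool_rot: [0.692, -0.118, 0.702, 0.12]
contact_force: [-20.2, 2.8, 18.0]
gripper_width: 0.015
```

```bash
python3 -c "
from h import *
s=ctrl.state();print(s['eef_pos'],s['contact_force'])"
```

```text
[ 0.57759805 -0.18005304  0.04213353] [-20.17852502   2.77214066  17.99620697]
```

The tool stalled with the force climbing to 20 N, so the plate is at its stop. I'll ease the command back, open, lift and look.

Call:
play_rows([
  {"gripper":0.01,"offset":[-0.004,-0.001,0.001],"turn":[0,0,0]},
  {"gripper":0.01,"offset":[-0.006,-0.0015,0.001],"turn":[0,0,0]},
  {"gripper":0.05,"offset":[-0.006,-0.0015,0.001],"turn":[0,0,0]},
  {"gripper":0.05,"offset":[-0.006,-0.0015,0.001],"turn":[0,0,0]},
  {"gripper":0.05,"offset":[-0.006,-0.0015,0.001],"turn":[0,0,0]},
  {"gripper":0.06,"offset":[-0.01,-0.0015,0.04],"turn":[0,0,0]},
  {"gripper":0.06,"offset":[-0.02,0.01,0.09],"turn":[0,0,0]},
  {"gripper":0.06,"offset":[-0.04,0.03,0.14],"turn":[0,0,0]},
  {"gripper":0.06,"offset":[-0.06,0.06,0.18],"turn":[0,0,0]},
  {"gripper":0.06,"offset":[-0.08,0.1,0.2],"turn":[0,0,0]},
  {"gripper":0.06,"offset":[-0.08,0.1,0.2],"turn":[0,0,0]},
  {"gripper":0.06,"offset":[-0.08,0.1,0.2],"turn":[0,0,0]},
])

```text
t: 9.45
eef_pos: [0.5054, -0.0804, 0.2426]
tool_rot: [0.697, -0.12, 0.697, 0.119]
contact_force: [-1.0, -0.4, 0.5]
gripper_width: 0.0599
```

```bash
python3 -c "
from h import *
wshot('w3')"
```

```text
9.45 [ 0.5054 -0.0804  0.2426] [[0.001, -0.334, 0.943], [-0.001, 0.943, 0.334], [-1.0, -0.001, 0.001]]
```

View pics/w3.png

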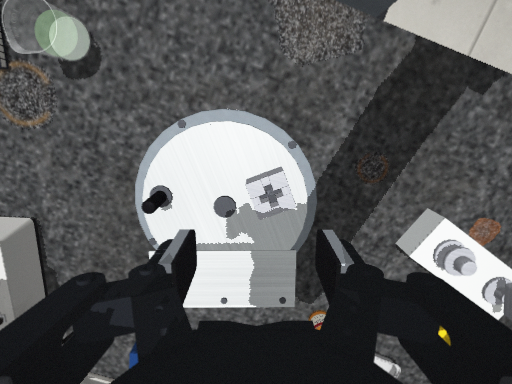

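Run:
```python
from h import *
s,p,d=pickle.load(open('w3.pkl','rb'))
save('w3c',cv2.resize(p[155:230,230:330],None,fx=8,fy=8,interpolation=cv2.INTER_CUBIC))
```

```text
(no output)
```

View pics/w3c.png

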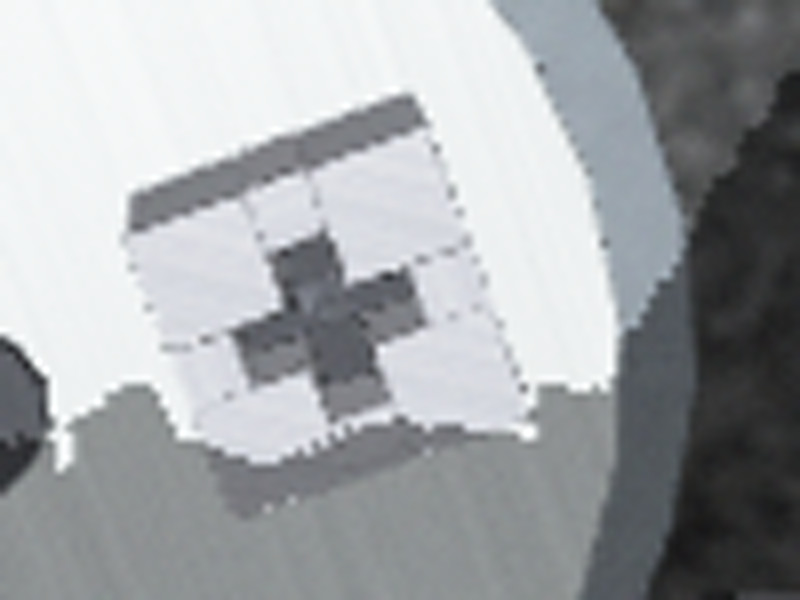

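Run:
```python
from h import *
s,p,d=pickle.load(open('w3.pkl','rb'))
f=lambda pts:[(230+x/8-.44,155+y/8-.44) for x,y in pts]
def A(v): return np.linalg.norm(v),np.degrees(np.arctan2(v[1],v[0]))
c=ray('wrist',f([(125,233),(432,125),(533,432),(245,517)]),.058,s);print('corners',c,c.mean(0))
for i in range(4): print(A(c[(i+1)%4]-c[i]))
q=ray('wrist',f([(299,243),(360,409),(242,360),(418,294)]),.058,s);print('slots',q.mean(0),A(q[1]-q[0]),A(q[3]-q[2]))
C=np.array([.5645,-.1015]); print('radial',A(q.mean(0)[:2]-C))
t,dd=ctrl.camera('top'); save('top1',cv2.resize(t[140:240,150:340],None,fx=4,fy=4,interpolation=cv2.INTER_CUBIC))
```

```text
corners [[ 0.52259203 -0.08693879  0.058     ]
 [ 0.49365688 -0.0516721   0.058     ]
 [ 0.53079795 -0.02190394  0.058     ]
 [ 0.55694266 -0.05663169  0.058     ]] [ 0.52599738 -0.05428663  0.058     ]
(np.float64(0.04561778581079232), np.float64(129.36774748171194))
(np.float64(0.04759834870990657), np.float64(38.71179331079363))
(np.float64(0.04346909519676676), np.float64(-53.02582281805076))
(np.float64(0.045809233148097886), np.float64(-138.5784660341197))
slots [ 0.52584363 -0.05496994  0.058     ] (np.float64(0.02616413105978279), np.float64(39.66688733405812)) (np.float64(0.02679520591723157), np.float64(130.93544193554868))
radial (np.float64(0.06049265424287903), np.float64(129.7192168552336))
```

View pics/top1.png

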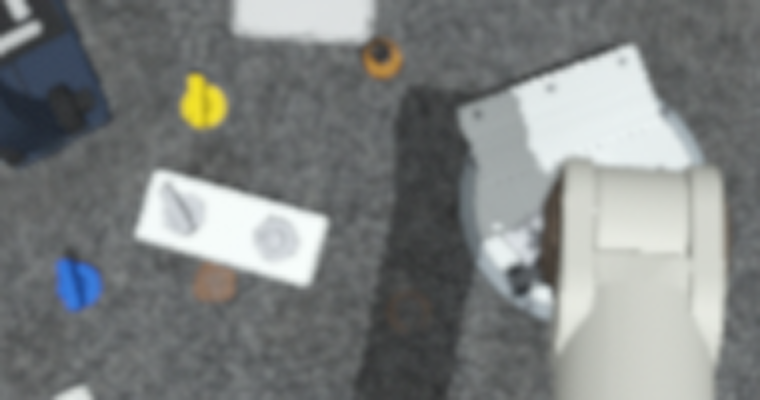

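Run:
```python
from h import *
for n,c0 in (('w2',(.486,-.115)),('w3',(.577,-.18))):
  s,p,d=pickle.load(open(n+'.pkl','rb'))
  c=ctrl.calibration('wrist')
  v,u=np.mgrid[:384,:512]
  q=cv2.undistortPoints(np.stack([u,v],-1).reshape(-1,1,2).astype(float),c['intrinsics'],c['dist']).reshape(-1,2)
  T=camT('wrist',s); P=(np.c_[q,np.ones(len(q))]*d.reshape(-1,1))@T[:3,:3].T+T[:3,3]
  m=(P[:,2]>.073)&(P[:,2]<.079)&(np.hypot(P[:,0]-c0[0],P[:,1]-c0[1])<.02)
  x=(P[m].min(0)+P[m].max(0))/2; print(n,m.sum(),P[m].min(0),P[m].max(0),x,np.degrees(np.arctan2(x[1]+.1015,x[0]-.5645)))
  if n=='w2':
    save('w2d',cv2.resize(p[215:255,225:295],None,fx=10,fy=10,interpolation=cv2.INTER_CUBIC))
```

```text
w2 166 [ 0.47836337 -0.12266843  0.07369092] [ 0.49347044 -0.1075353   0.07779533] [ 0.4859169  -0.11510186  0.07574313] -170.18003161717917
w3 160 [ 0.57111645 -0.18657336  0.07304898] [ 0.58640379 -0.17214173  0.07767454] [ 0.57876012 -0.17935754  0.07536176] -79.62094258278607
```

View pics/w2d.png

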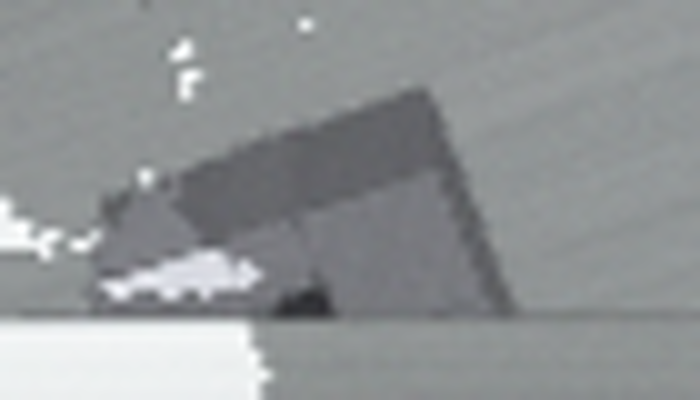

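The post now sits at -79.6°, 90.5° of travel in total, and hasn't sprung back. The socket is clear of the guard at (0.526, -0.055) with its slots along about 40° and 130°. Next I'll go to the paddle rotor.

Call:
play_rows([
  {"gripper":0.06,"offset":[0.005,0.04,0],"turn":[0,0,1]},
  {"gripper":0.06,"offset":[0.01,0.09,0],"turn":[0,0,2]},
  {"gripper":0.06,"offset":[0.02,0.15,0],"turn":[0,0,4]},
  {"gripper":0.06,"offset":[0.03,0.21,0],"turn":[0,0,6]},
  {"gripper":0.06,"offset":[0.038,0.27,0],"turn":[0,0,7]},
  {"gripper":0.06,"offset":[0.043,0.32,-0.02],"turn":[0,0,7.5]},
  {"gripper":0.06,"offset":[0.0456,0.352,-0.04],"turn":[0,0,7.5]},
  {"gripper":0.06,"offset":[0.0456,0.352,-0.04],"turn":[0,0,7.5]},
  {"gripper":0.06,"offset":[0.0456,0.352,-0.04],"turn":[0,0,7.5]},
])

```text
t: 10.68
eef_pos: [0.5513, 0.2705, 0.2014]
tool_rot: [0.687, -0.165, 0.688, 0.164]
contact_force: [0.2, -0.6, 0.4]
gripper_width: 0.0601
```

Run:
```python
from h import *
s,p,d=wshot('w4')
u,v=proj('wrist',[.551,.272,.07],s)[0]; print(u,v)
u,v=int(u),int(v)
save('w4c',cv2.resize(p[v-45:v+45,u-60:u+60],None,fx=6,fy=6,interpolation=cv2.INTER_CUBIC)); print(u-60,v-45)
```

```text
10.675 [0.5513 0.2705 0.2014] [[-0.001, -0.453, 0.892], [-0.002, 0.892, 0.453], [-1.0, -0.001, -0.002]]
257.23614991459783 183.2179320643555
197 138
```

View pics/w4.png

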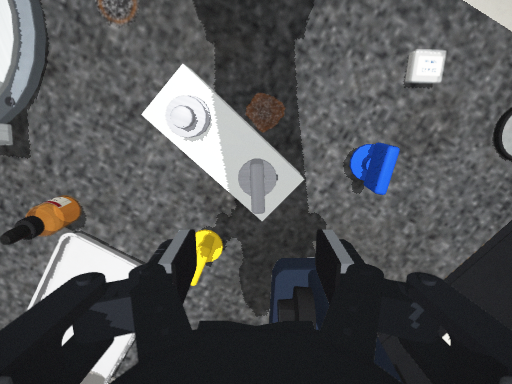

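View pics/w4c.png

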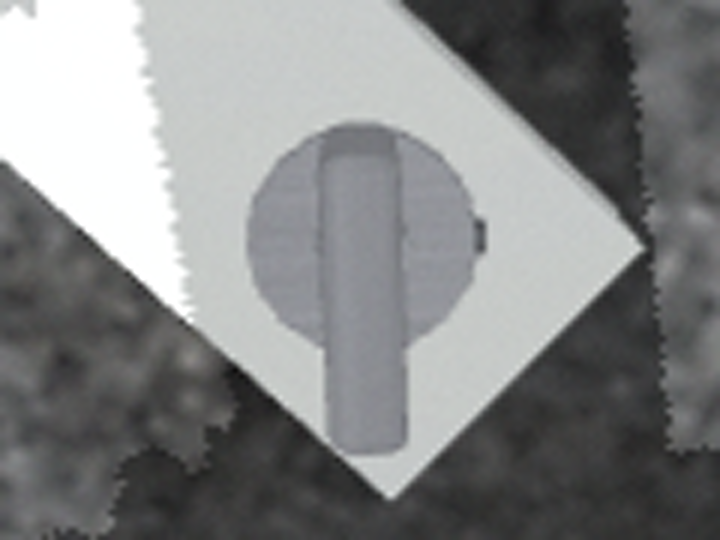

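The crop confirms the target: a grey round collar with a flat upright paddle at wrist pixels (257,185), in the white stand. The blue one at (375,165) and the yellow one at (205,250) stand on the bench.

Run:
```python
from h import *
s,p,d=pickle.load(open('w4.pkl','rb'))
f=lambda pts:[(197+x/6-.42,138+y/6-.42) for x,y in pts]
t=ray('wrist',f([(320,155),(397,155),(407,452),(327,452)]),.092,s); print(t,t.mean(0))
for a,b in((0,3),(1,2),(0,1),(3,2)):
  v=t[b]-t[a];print(np.linalg.norm(v),np.degrees(np.arctan2(v[1],v[0])))
print('collar',ray('wrist',f([(362,240)]),.046,s))
T=tool_T(s);print('jaw',np.degrees(np.arctan2(T[1,1],T[0,1])))
```

```text
[[0.53377544 0.25612245 0.092     ]
 [0.5288139  0.26589012 0.092     ]
 [0.56775321 0.28762819 0.092     ]
 [0.57314169 0.27702715 0.092     ]] [0.55087106 0.27166698 0.092     ]
0.04457250334778192 27.96969915993352
0.044596120307612896 29.172657739454444
0.01095556276026896 116.92855464375835
0.011891912138711118 116.94409939172964
collar [[0.55087833 0.27166459 0.046     ]]
jaw 116.90907935706223
```

Call:
play_rows([
  {"gripper":0.06,"offset":[0,0.001,-0.04],"turn":[0,0,0.7]},
  {"gripper":0.06,"offset":[0,0.001,-0.09],"turn":[0,0,0.7]},
  {"gripper":0.06,"offset":[0,0.001,-0.125],"turn":[0,0,0.7]},
  {"gripper":0.06,"offset":[0,0.001,-0.14],"turn":[0,0,0.7]},
  {"gripper":0.06,"offset":[0,0.001,-0.144],"turn":[0,0,0.7]},
  {"gripper":0.06,"offset":[0,0.001,-0.144],"turn":[0,0,0.7]},
  {"gripper":0.005,"offset":[0,0.001,-0.144],"turn":[0,0,0.7]},
  {"gripper":0.005,"offset":[0,0.001,-0.144],"turn":[0,0,0.7]},
  {"gripper":0.005,"offset":[0,0.001,-0.144],"turn":[0,0,0.7]},
  {"gripper":0.005,"offset":[0,0.001,-0.144],"turn":[0,0,0.7]},
  {"gripper":0.005,"offset":[0,0.001,-0.144],"turn":[0,0,0.7]},
], force=70)

```text
t: 12.1
eef_pos: [0.5516, 0.2732, 0.0594]
tool_rot: [0.687, -0.169, 0.686, 0.169]
contact_force: [-0.2, -1.3, 5.6]
gripper_width: 0.011
```

Call:
play_rows([
  {"gripper":0.005,"offset":[0,0,0.015],"turn":[0,0,0]},
  {"gripper":0.005,"offset":[0,0,0.04],"turn":[0,0,0]},
  {"gripper":0.005,"offset":[0,0,0.08],"turn":[0,0,0]},
  {"gripper":0.005,"offset":[0,0,0.12],"turn":[0,0,0]},
  {"gripper":0.005,"offset":[0,0,0.14],"turn":[0,0,0]},
  {"gripper":0.005,"offset":[0,0,0.14],"turn":[0,0,0]},
  {"gripper":0.005,"offset":[0,0,0.14],"turn":[0,0,0]},
])

```text
t: 12.98
eef_pos: [0.5499, 0.273, 0.1974]
tool_rot: [0.686, -0.17, 0.687, 0.169]
contact_force: [0.2, 1.7, -1.9]
gripper_width: 0.0113
```

Run:
```python
from h import *
s,p,d=wshot('w5')
save('w5c',cv2.resize(p[140:340,150:350],None,fx=3,fy=3,interpolation=cv2.INTER_CUBIC))
```

```text
12.975 [0.5499 0.273  0.1974] [[-0.001, -0.465, 0.885], [-0.001, 0.885, 0.465], [-1.0, 0.0, -0.002]]
```

View pics/w5.png

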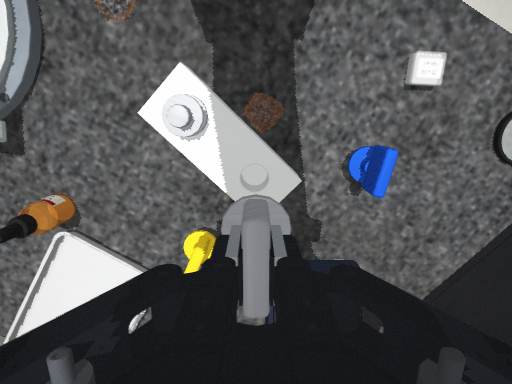

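View pics/w5c.png

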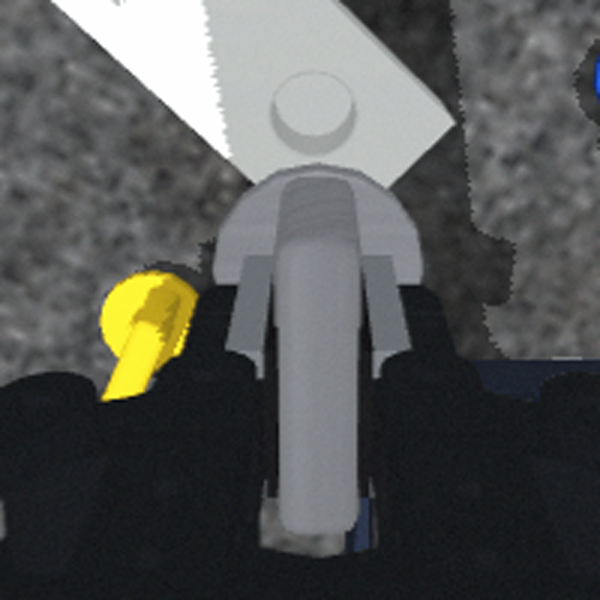

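Run:
```python
from h import *
s,p,d=pickle.load(open('w5.pkl','rb'))
f=lambda pts:[(150+x/3-.33,140+y/3-.33) for x,y in pts]
z0=s['eef_pos'][2]; Ti=np.linalg.inv(tool_T(s))
def tool(pts,h):
    w=ray('wrist',f(pts),z0+h,s); return (np.c_[w,np.ones(len(w))]@Ti.T)[:,:3]
print('collar',np.round(tool([(318,168),(213,272),(424,272)],-.0134),4))
print('paddle top',np.round(tool([(276,240),(360,240),(358,533),(280,533)],.0326),4))
for pt in [(318,380),(318,480),(240,255),(318,172)]:
    u,v=f([pt])[0]; print(pt,d[int(v),int(u)])
    q=ray('wrist',[(u,v)],0,s)
```

```text
collar [[ 0.0134  0.0001 -0.0204]
 [ 0.0134 -0.0195 -0.0002]
 [ 0.0134  0.02   -0.0002]]
paddle top [[-0.0326 -0.0053 -0.0236]
 [-0.0326  0.0057 -0.0236]
 [-0.0326  0.0059  0.0212]
 [-0.0326 -0.0053  0.0212]]
(318, 380) 0.121124305
(318, 480) 0.12536623
(240, 255) 0.16587056
(318, 172) 0.16221225
```

The rotor is held with its axis within 1 mm of the TCP and the paddle square to the pads. Now I'll carry it over the socket and turn it 12.2°.

Call:
play_rows([
  {"gripper":0.005,"offset":[-0.003,-0.04,0],"turn":[0,0,1]},
  {"gripper":0.005,"offset":[-0.006,-0.09,0],"turn":[0,0,3]},
  {"gripper":0.005,"offset":[-0.01,-0.14,0],"turn":[0,0,5]},
  {"gripper":0.005,"offset":[-0.014,-0.19,0],"turn":[0,0,7]},
  {"gripper":0.005,"offset":[-0.018,-0.24,0],"turn":[0,0,9]},
  {"gripper":0.005,"offset":[-0.021,-0.28,0],"turn":[0,0,11]},
  {"gripper":0.005,"offset":[-0.0235,-0.31,-0.02],"turn":[0,0,12.2]},
  {"gripper":0.005,"offset":[-0.0235,-0.327,-0.04],"turn":[0,0,12.2]},
  {"gripper":0.005,"offset":[-0.0235,-0.327,-0.04],"turn":[0,0,12.2]},
  {"gripper":0.005,"offset":[-0.0235,-0.327,-0.04],"turn":[0,0,12.2]},
])

```text
t: 14.28
eef_pos: [0.5271, -0.0524, 0.1582]
tool_rot: [0.664, -0.241, 0.665, 0.242]
contact_force: [0.0, 0.1, -0.5]
gripper_width: 0.0111
```

Run:
```python
from h import *
s,p,d=wshot('w6')
save('w6c',cv2.resize(p[110:290,150:350],None,fx=3,fy=3,interpolation=cv2.INTER_CUBIC))
t,_=ctrl.camera('scene'); save('sc6',cv2.resize(t[120:220,200:330],None,fx=5,fy=5,interpolation=cv2.INTER_CUBIC))
```

```text
14.275 [ 0.5271 -0.0524  0.1582] [[-0.001, -0.643, 0.766], [0.001, 0.766, 0.643], [-1.0, 0.001, 0.0]]
```

View pics/w6c.png

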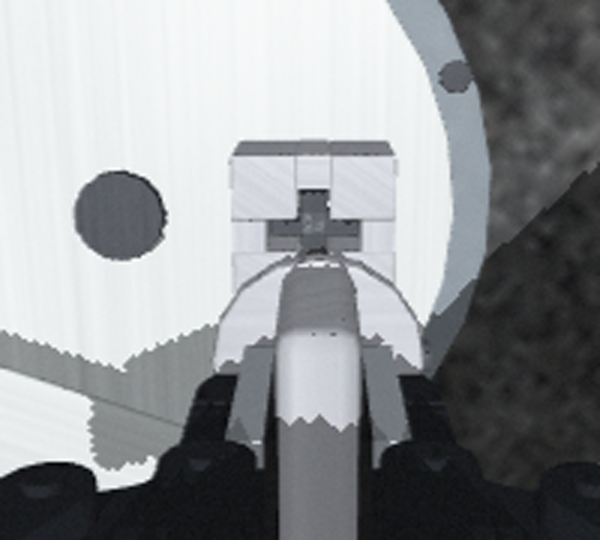

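View pics/sc6.png

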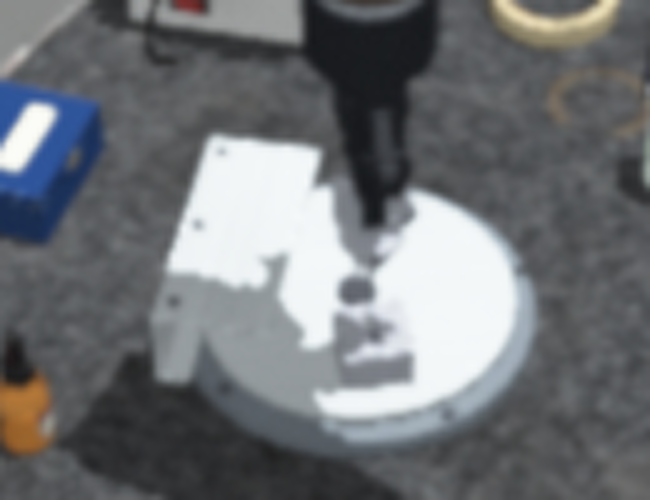

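Run:
```python
from h import *
s,p,d=pickle.load(open('w6.pkl','rb'))
f=lambda pts:[(150+x/3-.33,110+y/3-.33) for x,y in pts]
Ti=np.linalg.inv(tool_T(s))
w=ray('wrist',f([(314,237),(314,157),(231,200),(396,200),(315,190),(267,236),(361,236)]),.058,s)
print(np.round(w,4)); print(np.round((np.c_[w,np.ones(len(w))]@Ti.T)[:,1:3],4))
z0=s['eef_pos'][2]
w=ray('wrist',f([(318,258),(213,360),(424,360)]),z0-.0134,s); print(np.round((np.c_[w,np.ones(len(w))]@Ti.T)[:,1:3],4))
```

```text
[[ 0.5262 -0.0545  0.058 ]
 [ 0.5089 -0.069   0.058 ]
 [ 0.5329 -0.0789  0.058 ]
 [ 0.5035 -0.0439  0.058 ]
 [ 0.5157 -0.0629  0.058 ]
 [ 0.5345 -0.0648  0.058 ]
 [ 0.5175 -0.0446  0.058 ]]
[[-0.0012 -0.0021]
 [-0.0011 -0.0247]
 [-0.0242 -0.0127]
 [ 0.0216 -0.0127]
 [-0.0009 -0.0155]
 [-0.0143 -0.0024]
 [ 0.012  -0.0024]]
[[-0.     -0.0204]
 [-0.0196 -0.0006]
 [ 0.0198 -0.0006]]
```

Call:
play_rows([
  {"gripper":0.005,"offset":[-0.0005,-0.0018,-0.02],"turn":[0,0,0]},
  {"gripper":0.005,"offset":[-0.0005,-0.0018,-0.04],"turn":[0,0,0]},
  {"gripper":0.005,"offset":[-0.0005,-0.0018,-0.05],"turn":[0,0,0]},
  {"gripper":0.005,"offset":[-0.0005,-0.0018,-0.054],"turn":[0,0,0]},
  {"gripper":0.005,"offset":[-0.0005,-0.0018,-0.058],"turn":[0,0,0]},
  {"gripper":0.005,"offset":[-0.0005,-0.0018,-0.062],"turn":[0,0,0]},
  {"gripper":0.005,"offset":[-0.0005,-0.0018,-0.062],"turn":[0,0,0]},
])

```text
t: 15.25
eef_pos: [0.5266, -0.0555, 0.0963]
tool_rot: [0.665, -0.241, 0.665, 0.241]
contact_force: [-0.0, -0.4, -0.8]
gripper_width: 0.0112
```

Call:
play_rows([
  {"gripper":0.005,"offset":[0,0.001,-0.003],"turn":[0,0,0]},
  {"gripper":0.005,"offset":[0,0.001,-0.006],"turn":[0,0,0]},
  {"gripper":0.005,"offset":[0,0.001,-0.009],"turn":[0,0,0]},
  {"gripper":0.005,"offset":[0,0.001,-0.009],"turn":[0,0,0]},
])

```text
t: 15.75
eef_pos: [0.5263, -0.0544, 0.0869]
tool_rot: [0.664, -0.241, 0.665, 0.241]
contact_force: [-1.0, -0.6, -1.2]
gripper_width: 0.011
```

Call:
play_rows([
  {"gripper":0.005,"offset":[0,0,-0.003],"turn":[0,0,0]},
  {"gripper":0.005,"offset":[0,0,-0.006],"turn":[0,0,0]},
  {"gripper":0.005,"offset":[0,0,-0.009],"turn":[0,0,0]},
  {"gripper":0.005,"offset":[0,0,-0.011],"turn":[0,0,0]},
  {"gripper":0.005,"offset":[0,0,-0.011],"turn":[0,0,0]},
])

```text
t: 16.38
eef_pos: [0.5271, -0.0544, 0.0773]
tool_rot: [0.665, -0.242, 0.664, 0.241]
contact_force: [-2.8, 0.2, 10.7]
gripper_width: 0.0113
```

Force is 10.7 N at z = 0.0773, close to home. I'll press a few millimetres further so the collar seats firmly.

Call:
play_rows([
  {"gripper":0.005,"offset":[0,0,-0.002],"turn":[0,0,0]},
  {"gripper":0.005,"offset":[0,0,-0.004],"turn":[0,0,0]},
  {"gripper":0.005,"offset":[0,0,-0.004],"turn":[0,0,0]},
  {"gripper":0.005,"offset":[0,0,-0.004],"turn":[0,0,0]},
])

```text
t: 16.88
eef_pos: [0.5283, -0.0537, 0.0771]
tool_rot: [0.666, -0.242, 0.664, 0.241]
contact_force: [-13.3, 3.0, 43.4]
gripper_width: 0.0112
```

Run:
```python
from h import *
s,p,d=wshot('w7'); print(s['contact_force'],s['gripper_width'])
save('w7c',cv2.resize(p[110:310,150:350],None,fx=3,fy=3,interpolation=cv2.INTER_CUBIC))
t,_=ctrl.camera('scene'); save('sc7',cv2.resize(t[120:220,200:330],None,fx=5,fy=5,interpolation=cv2.INTER_CUBIC))
```

```text
16.875 [ 0.5283 -0.0537  0.0771] [[0.003, -0.641, 0.767], [-0.0, 0.767, 0.641], [-1.0, -0.002, 0.002]]
[-13.33043213   2.95565744  43.38600072] 0.011155108825439793
```

View pics/w7c.png

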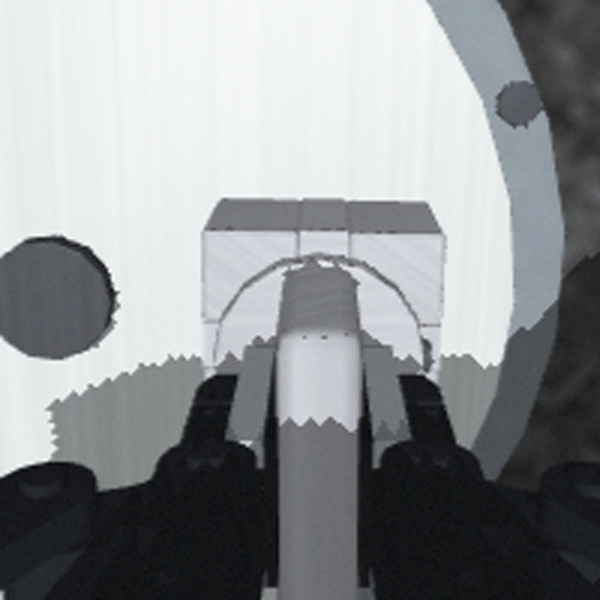

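View pics/sc7.png

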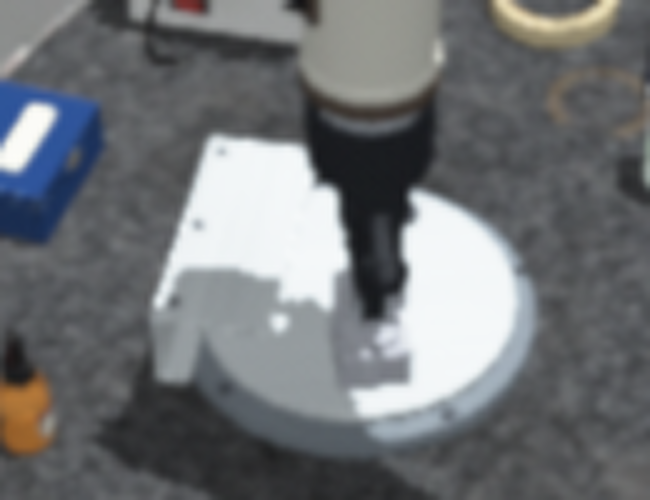

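The collar is seated: z stays at 0.077 while the force climbs to 43 N. That is harder than needed, and the +x side load could nudge the plate clockwise off its stop. I'll ease the press and bias the tool slightly anticlockwise, toward (-0.77, -0.64).

Call:
play_rows([
  {"gripper":0.005,"offset":[-0.002,-0.0015,0.001],"turn":[0,0,0]},
  {"gripper":0.005,"offset":[-0.004,-0.003,0.0018],"turn":[0,0,0]},
  {"gripper":0.005,"offset":[-0.004,-0.003,0.0018],"turn":[0,0,0]},
  {"gripper":0.005,"offset":[-0.004,-0.003,0.0018],"turn":[0,0,0]},
])

```text
t: 17.48
eef_pos: [0.5269, -0.055, 0.0773]
tool_rot: [0.667, -0.242, 0.661, 0.242]
contact_force: [-1.0, 5.5, 20.7]
gripper_width: 0.0113
```

Call:
play_rows([
  {"gripper":0.005,"offset":[-0.001,-0.0005,-0.0005],"turn":[0,0,0]},
  {"gripper":0.005,"offset":[-0.002,-0.001,-0.0007],"turn":[0,0,0]},
  {"gripper":0.005,"offset":[-0.002,-0.001,-0.0007],"turn":[0,0,0]},
  {"gripper":0.005,"offset":[-0.002,-0.001,-0.0007],"turn":[0,0,0]},
  {"gripper":0.005,"offset":[-0.002,-0.001,-0.0007],"turn":[0,0,0]},
])

```text
t: 18.1
eef_pos: [0.5267, -0.0551, 0.0773]
tool_rot: [0.668, -0.243, 0.66, 0.242]
contact_force: [2.2, 7.6, 21.6]
gripper_width: 0.0112
```

Run:
```python
from h import *
s,p,d=wshot('w8'); print(s['contact_force'],s['wrist_torque'],s['gripper_width'])
save('w8c',cv2.resize(p[0:350,100:400],None,fx=2,fy=2,interpolation=cv2.INTER_CUBIC)[:600])
save('w8d',cv2.resize(p[160:260,190:320],None,fx=6,fy=6,interpolation=cv2.INTER_CUBIC))
```

```text
18.1 [ 0.5267 -0.0551  0.0773] [[0.012, -0.644, 0.765], [0.002, 0.765, 0.644], [-1.0, -0.006, 0.01]]
[ 2.16718697  7.55751999 21.5740431 ] [ 1.74144266 -0.22107485  0.060966  ] 0.01122068431969057
```

View pics/w8d.png

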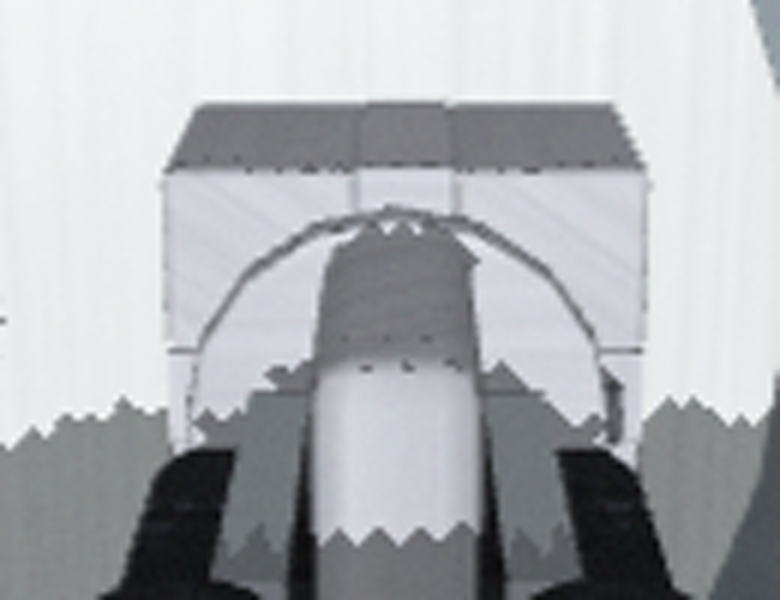

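View pics/w8c.png

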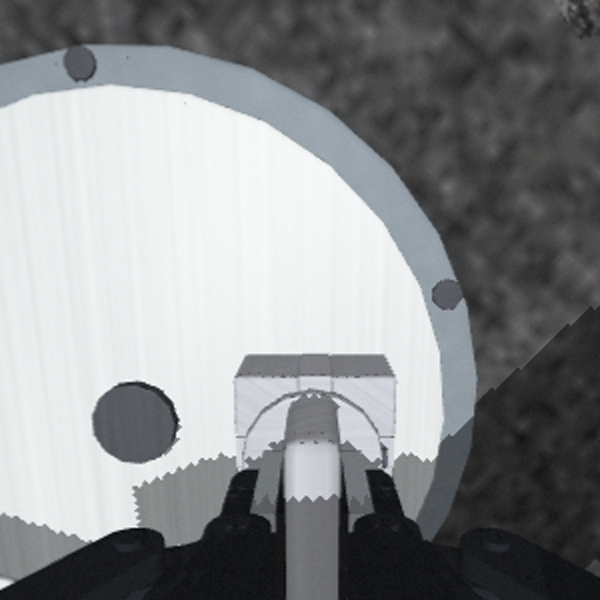

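Call:
play_rows([
  {"gripper":0.005,"offset":[0.0005,0.0007,-0.0005],"turn":[0,0,0]},
  {"gripper":0.005,"offset":[0.0005,0.0012,-0.001],"turn":[0,0,0]},
  {"gripper":0.005,"offset":[0.0005,0.0012,-0.001],"turn":[0,0,0]},
  {"gripper":0.005,"offset":[0.0005,0.0012,-0.001],"turn":[0,0,0]},
])

```text
t: 18.65
eef_pos: [0.5269, -0.055, 0.0772]
tool_rot: [0.668, -0.243, 0.661, 0.241]
contact_force: [-1.3, 5.1, 31.2]
gripper_width: 0.0108
```

Run:
```python
from h import *
s,p,d=wshot('w9'); print(s['contact_force'],s['wrist_torque'],s['gripper_width'])
save('w9d',cv2.resize(p[160:260,190:320],None,fx=6,fy=6,interpolation=cv2.INTER_CUBIC))
c=ctrl.calibration('wrist'); T=camT('wrist',s)
def h(u,v):
    q=cv2.undistortPoints(np.array([[[u,v]]],float),c['intrinsics'],c['dist'])[0,0]
    return np.round((T@np.r_[np.r_[q,1]*d[v,u],1])[:3],4)
f=lambda x,y:(int(190+x/6),int(160+y/6))
for n,pts in dict(socket=[(250,190),(560,190),(190,300),(625,300)],collar=[(260,300),(530,300),(240,340),(570,340)],plate=[(100,200),(700,250)]).items():
    print(n,[h(*f(*q)).tolist() for q in pts])
```

```text
18.65 [ 0.5269 -0.055   0.0772] [[0.011, -0.643, 0.766], [0.001, 0.766, 0.643], [-1.0, -0.006, 0.009]]
[-1.33513087  5.12491034 31.20911283] [1.26528324 0.73684358 0.09186956] 0.010811458353124914
socket [[0.5198, -0.0794, 0.0571], [0.5007, -0.0573, 0.0584], [0.5316, -0.0769, 0.0593], [0.505, -0.045, 0.0584]]
collar [[0.5255, -0.0725, 0.0645], [0.5093, -0.054, 0.0657], [0.5292, -0.0717, 0.0647], [0.5098, -0.0484, 0.0643]]
plate [[0.5392, -0.0882, 0.0289], [0.5007, -0.0333, 0.0275]]
```

View pics/w9d.png

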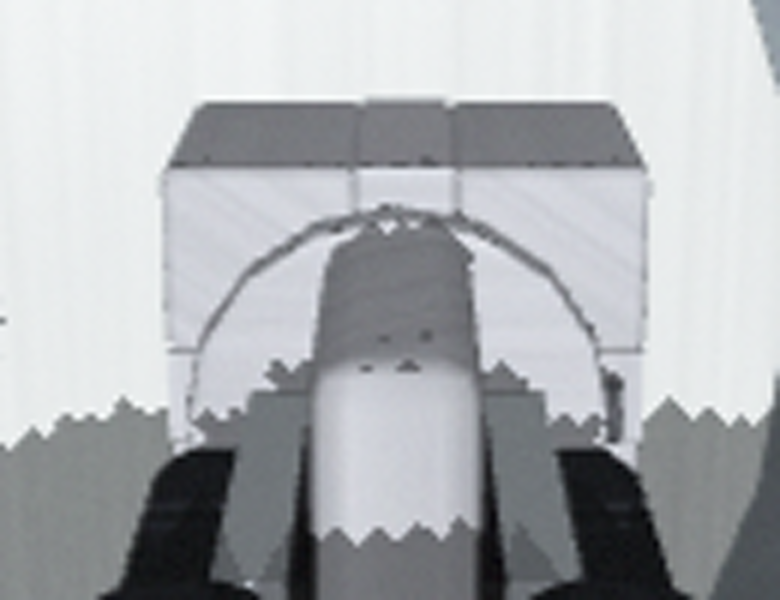

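```bash
python3 -c "
from h import *
print(ctrl.hand_in()); s=ctrl.state(); print(s['t'],s['eef_pos'],s['contact_force'])"
```

```text
the job is handed in; nothing more can be done
None
the job is handed in; nothing more can be done
```

I swung the plate anticlockwise by its post to the stop, then fitted the grey paddle rotor into the socket. The job was handed in at about 18.7 s, still gripping and pressing the rotor down.

- **Plate:** it turned about 90°, and at the end the tool stopped moving while the force rose to 20 N. The post did not spring back when I let go.
- **Fit:** I turned the rotor 12° to line up with the slots at about 40° and 130°. It entered with no side force.
- **Seating:** the height held at 0.077 m while the push rose from 21 N to 31 N. Depth readings put the collar top about 6.5 mm above the socket face, against a nominal 6 mm, which is within noise.

- **Too much push, briefly:** while seating, the push reached about 43 N, passed through the held rotor, and a side load turned the plate about 1° off its stop. I eased the push and nudged the plate back. The last picture shows the socket edge at the same angle as before the fit.
- **Final state:** the rotor is pressed down with about 31 N. A small anticlockwise push remains, and the tool is tilted about 0.6°. I had no direct reading of the swivel angle or of the plunger travel.

I did not touch the pin rotor, the look-alikes or the other items.

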